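# Close the sugar canister and take its outer lid off again

## Task

Pick up the nested pair of lids together by the inner lid's black knob, set the pair gently and squarely on the sugar-cube canister so that the orange inner lid is fully seated, and let go of it. Then grip the metal outer lid by its collar and lift it off alone, straight up, leaving the inner lid seated and undisturbed and everything else on the counter where it is. Finish still holding the outer lid level, about 12 cm above where it sat and right over the canister: do not put it down.

Things in the scene. Friction and masses are not known exactly. Their poses are not given: they have to be found in the camera images.
- canister: Cream round canister of white sugar cubes, open on top, fixed in a dark steel round foot (140 mm across, 30 high). Outer diameter 104 mm, mouth 96 inside, rim 110 above the counter; sugar 30 mm or more below the rim. It stands left or right of the robot's centre line. Origin: centre of the underside, on the counter; z up.
- canister_mouth (a point): Centre of the canister's mouth, level with its rim.
- stand: Empty wooden ring, 108 mm outer diameter, 96 mm inside, 60 mm high, fixed to the counter, on the other side from the canister; the pair of lids is parked on it at the start. Origin: centre of its underside; z up.
- inner_lid: Loose orange round lid, 0.22 kg. Flange 110 mm across, 5 thick; under it a chamfered plug, diameter 88, 12 deep, 3 to 4 mm to spare all round in the mouth. On a 12 mm stem stands a black upright round knob, 20 mm across, 31 to 63 mm above the origin. Origin: centre of the flange's underside, which rests on the stand and, once seated, on the canister's rim; z up.
- knob (a point): Point on the axis of the black knob, at mid-height of its free part above the outer lid's collar: 53 mm above the inner lid's origin, 10 mm below the knob's top and 20 mm above the collar's top.
- outer_lid: Loose aluminium lid, 0.18 kg, resting on the inner lid's flange and carried with it. Plate 124 mm across, 4 thick; skirt 116 inside, hanging 14 below the plate, 3 mm to spare round the flange; central upright open round collar, 50 outer, 43 inner diameter, 4 to 28 mm above the origin; the knob sticks out through it. Origin: centre of the plate's underside, 5 mm above the inner lid's; z up.
- collar (a point): Centre of the collar's open top, 28 mm above the outer lid's origin. Fingers outside the collar must stay above the plate, 24 mm below this point; the knob's top stands 30 mm above this point when nested.
- cup: Bystander: cream cup, 72 mm across, 60 mm high, between the canister and the stand. Origin: centre of its underside.
- sauce_bottle: Bystander: dark brown bottle with a red cap, 56 mm across, 160 mm high, at the back. Origin: centre of its underside.
- jam_jar: Bystander: amber jar with a brass cap, 64 mm across, 85 mm high, close in front of the robot. Origin: centre of its underside.
- plate: Bystander: cream plate, 190 mm across, 20 mm high, at the left. Origin: centre of its underside.
- spatula: Bystander: spatula, 260 mm long, lying at the right. Origin: about its middle, underside.
- bowl: Bystander: white bowl, 110 mm across, 45 mm high, at the back. Origin: centre of its underside.
Mind the look-alikes: they are no part of the job. What is shaped like the outer_lid but green or pink is not meant.

How it is judged:
By the outcome, as a careful person would: the job done as asked, in the order asked, and still so for the second after the job is handed in, while the arm keeps its last pose, push and grip.
It also fails if it takes over 64 s, if anything falls off the work surface, if the arm or the gripper's body presses on something with over 40 N, if the wrist force passes 120 N, or if a joint passes its speed limit or range.

## Robot

A 6-joint arm with a two-finger parallel gripper is mounted at the origin on the work surface. World frame = base frame: x ahead of the robot, y to its left, z up, the work surface at z = 0. Lengths are in m, angles in rad, forces in N, time in s.
With the tool pointing down it reaches from about 0.225 to 0.875 m from the base axis. Payload 3.4 kg.
Tool frame: the origin (TCP) lies at the very end of the fingers, on their centre line; the grasp point (between the pads) lies 19 mm behind it; z points along the fingers, y is the direction in which the jaws open and shut (so a half turn about z gives the same grasp; the last joint's range is limited). The gripper opens to 85 mm and grips with 20 to 120 N. Pads are 22 mm wide; open, the fingers measure 114 mm over their backs; the gripper's body (76 mm by 85 mm) begins 54 mm behind the grasp point. The pads swing forward as they close: fully open they stand 13 mm farther back than shut.
Start: joints at [1.136, 0.276, 1.505, -0, 1.361, -0.121], TCP at [0.178, 0.547, 0.231] pointing down, gripper open.
Joint ranges: [-2.89, 2.89], [-0.75, 2.08], [0.22, 2.7], [-1.18, 4.32], [0.11, 2.71], [-2.7, 2.7]. Speed limits (rad/s): [2.57, 2.57, 3.14, 3.14, 3.14, 3.14].

## Interface

Orientations are given as a unit quaternion [w, x, y, z].
In Python, from rig import get_state, get_image, calibration, sign_off gives the robot as it stands. The module is installed in compiled form; this text tells all that it offers.
- The arm moves only by the tool drive_tool, never from a script. Its argument "targets" is one flat list of numbers, 7 for each row, row after row: the turn, a rotation vector about the tool's x, y, z in degrees, then the shift along the tool's x, y, z in mm, then the opening, from 0 (shut) to 1 (fully open). In form: [wx, wy, wz, tx, ty, tz, fingers, wx, wy, wz, tx, ty, tz, fingers, ...]. A call has 1 to 12 rows; each row shifts and turns the commanded pose from where the row before left it, along the tool's axes as they then stand; what a row does not reach is not made up. A row lasts 1/8 s, in which the tool goes at most 62.5 mm and 10.7 degrees, less where a joint would pass 70% of its speed; a pose out of reach is approached as far as the arm can. A call is refused whole if a number of a shift passes 62.5 or a number of a turn 10.7, either way. A call with a gripper value outside its range is refused whole. The fingers move at their own pace and stop on an object; "grip_force" is the grip in N (left out, the last holds). Time passes only in rows, so rows that do not move let the fingers close. It gives the time, the measured TCP pose, the force and the opening at its end, in the units of the state.
- get_state(): the state, without advancing time (a new reading comes with each control period).
- get_image(name): name is "scene" or "side" or "wrist"; returns the picture (420x560x3 uint8, red, green, blue); there is no depth.
- calibration(name): a dict with "mtx" (3x3 intrinsics, pixels), "distortion" ([k1, k2, p1, p2, k3] as OpenCV has them; the pictures are not rectified), "world_to_cam" (4x4, takes a point from world to camera coordinates); the wrist camera has in their place "hand_eye" (4x4, takes a point from camera to tool coordinates, whose origin is the TCP and whose axes are the flange's). Camera axes: x right, y down, z forward; pixel columns grow to the right and rows downward; lengths in m; the calibration is good to about 2 mm. A picture is of the moment at which its call begins: read the wrist's pose just before it. calibration takes no time and is no camera call.
- sign_off(): hands the job in, once; it reports no verdict.
The state is a dict: "clock": time; "qpos": joint angles; "qd": joint speeds; "effort": joint torques, N m; "position": TCP position; "ee_rot": TCP orientation; "contact_force": force on the tool from outside, world axes, zero at the start; "moment": the same for the moment, N m; "width": finger opening in m.
Only numpy, scipy, OpenCV 4.12 (cv2) and the standard library are available. Lean on these libraries where they do the work, as an engineer would, in place of code of your own. Each camera call takes 0.05 s, during which the arm holds its last target.

## Working session

There is one attempt and no reset: what is moved stays moved. The work goes in short steps, Python scripts to look and compute and a tool call to move; the robot and the scene stay as the last step left them, time stands still between calls to the robot, and variables do not carry over. Pictures are saved under pics/ and viewed, and the job is handed in when it is done.

Besides the shell and the picture viewer there is one more tool, called after "Emit:" in YAML: its name, and indented under it one key for each argument. drive_tool: Moves the arm, as the interface text tells. Its arguments: {"type":"object","properties":{"targets":{"type":"array"},"grip_force":{"type":"number"}},"required":["targets"]}

```bash
mkdir -p pics; python3 - <<'E'
from rig import *
import cv2, numpy as np
np.set_printoptions(precision=4,suppress=True)
s=get_state()
for k,v in s.items(): print(k,v)
for n in ["scene","side","wrist"]:
    cv2.imwrite(f"pics/{n}0.png",cv2.cvtColor(get_image(n),cv2.COLOR_RGB2BGR))
    c=calibration(n)
    for k,v in c.items(): print(n,k,np.array(v).tolist())
E
```

```text
clock 0.0
qpos [ 1.136   0.2766  1.5061  0.      1.3607 -0.121 ]
qd [-0.0012  0.001   0.0009 -0.0015  0.0015 -0.0009]
effort [  0.0003 -41.6763 -24.5815   0.       0.011    0.    ]
position [0.1772 0.5464 0.2304]
ee_rot [-0.0003  0.1562  0.9877 -0.0009]
contact_force [ 0.5768 -0.4211  0.3834]
moment [0.0522 0.0173 0.0412]
width 0.08548713155701383
scene mtx [[414.76083801793527, 0.0, 284.53517115910745], [0.0, 414.76083801793527, 218.4990818957972], [0.0, 0.0, 1.0]]
scene distortion [0.0021947366262316252, 0.0, 0.0, 0.0, 0.0]
scene world_to_cam [[0.7450968718928286, 0.6666742817740262, -0.019392099334720213, -0.3444433659821877], [0.47423572012258197, -0.5500175587310686, -0.6874453919020268, -0.20668558839030743], [-0.468968158039901, 0.5030169849106502, -0.7259771206009598, 1.7356229588737813], [0.0, 0.0, 0.0, 1.0]]
side mtx [[489.2260210107308, 0.0, 274.2135109921884], [0.0, 489.2260210107308, 204.42386004561425], [0.0, 0.0, 1.0]]
side distortion [-0.04077287455681085, 0.0, 0.0, 0.0, 0.0]
side world_to_cam [[0.7277507409886544, -0.6857780855187549, 0.009342184578322556, -0.4129375773945278], [-0.3772803556895079, -0.4116726004839576, -0.8295692877762375, 0.2528230919360431], [0.5727463593959043, 0.6001950411599605, -0.5583256400755121, 1.3825086386813612], [0.0, 0.0, 0.0, 1.0]]
wrist mtx [[358.47985279736474, 0.0, 280.0794523281205], [0.0, 358.47985279736474, 210.63747724135587], [0.0, 0.0, 1.0]]
wrist distortion [0.013802298529097371, 0.0, 0.0, 0.0, 0.0]
wrist hand_eye [[-0.0004991887004866743, -0.9478485987624656, -0.3187205431638636, 0.08142864812350212], [0.999999577908757, -0.0007190028854808848, 0.0005720289816142971, 6.44495188407701e-05], [-0.0007713578588714528, -0.31872012308430986, 0.9478485576019898, -0.1434323948999372], [0.0, 0.0, 0.0, 1.0]]
```

View pics/scene0.png

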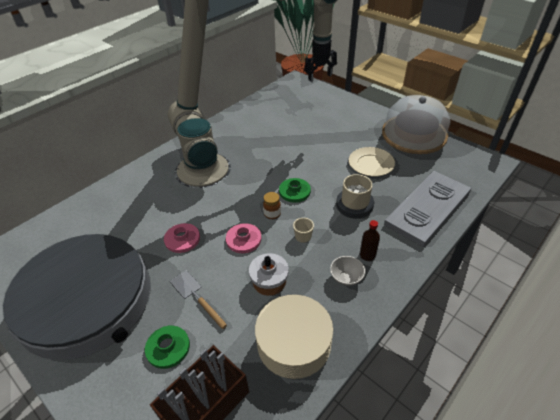

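View pics/side0.png

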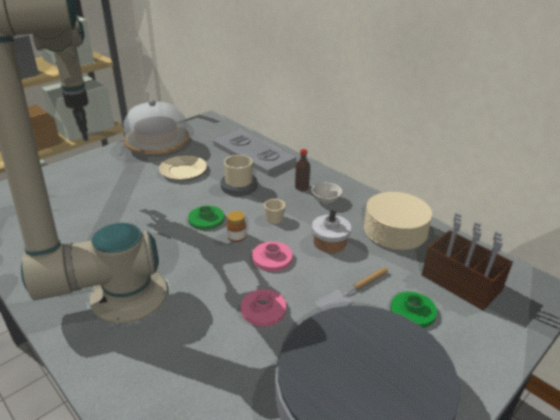

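View pics/wrist0.png

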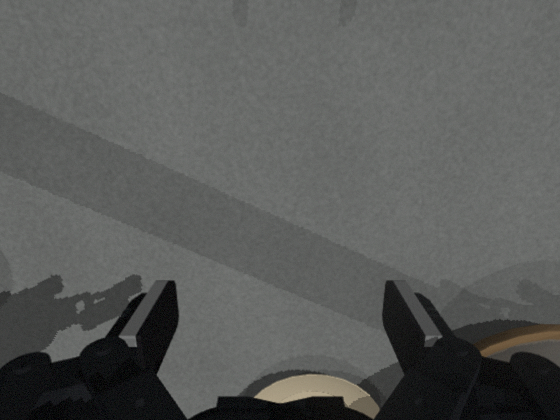

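Lid-shaped things in the scene view: silver with a black knob on a wooden ring at (268,268), green at (295,188) and (167,346), pink at (182,237) and (243,237). Only the silver one at (268,268), side (331,230), fits, because it is metal, has a black knob and sits on the ring. The canister is at scene (356,195), side (238,175). I'll confirm with crops.

```bash
python3 - <<'E'
import cv2,numpy as np
a=cv2.imread("pics/scene0.png");b=cv2.imread("pics/side0.png")
f=lambda i,x,y:cv2.resize(i[y-35:y+35,x-45:x+45],(400,300),interpolation=cv2.INTER_CUBIC)
cv2.imwrite("pics/crop0.png",np.vstack([np.hstack([f(a,268,270),f(b,331,230)]),np.hstack([f(a,356,195),f(b,238,175)])]))
E
```

```text
(no output)
```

View pics/crop0.png

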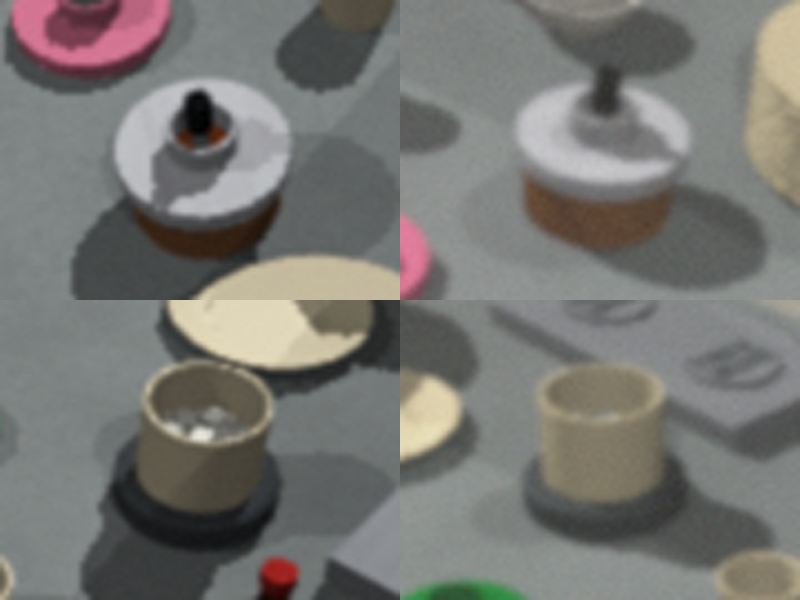

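The crops confirm it: a silver lid with an upright black knob, orange visible inside the collar, on a brown ring. Below it is the cream canister with sugar. Next I triangulate.

```bash
cat > h.py <<'E'
import numpy as np, cv2
from rig import *
from scipy.spatial.transform import Rotation as R
np.set_printoptions(precision=4,suppress=True)
def pose(s):
    T=np.eye(4); w,x,y,z=s["ee_rot"]; T[:3,:3]=R.from_quat([x,y,z,w]).as_matrix(); T[:3,3]=s["position"]; return T
def W2C(name,T=None):
    c=calibration(name)
    if name=="wrist": return np.linalg.inv(T@np.array(c["hand_eye"]))
    return np.array(c["world_to_cam"])
def ray(name,uv,T=None):
    c=calibration(name)
    n=cv2.undistortPoints(np.array([[uv]],float),np.array(c["mtx"]),np.array(c["distortion"]))[0,0]
    M=np.linalg.inv(W2C(name,T)); d=M[:3,:3]@np.array([n[0],n[1],1]); return M[:3,3],d/np.linalg.norm(d)
def tri(obs):
    A=np.zeros((3,3));b=np.zeros(3);rs=[ray(*o) for o in obs]
    for o,d in rs:
        P=np.eye(3)-np.outer(d,d);A+=P;b+=P@o
    x=np.linalg.solve(A,b); return x,[np.linalg.norm((np.eye(3)-np.outer(d,d))@(x-o))*1e3 for o,d in rs]
def atz(name,uv,z,T=None):
    o,d=ray(name,uv,T); return o+d*(z-o[2])/d[2]
def proj(name,P,T=None):
    c=calibration(name);M=W2C(name,T);r,_=cv2.Rodrigues(M[:3,:3])
    return cv2.projectPoints(np.array(P,float).reshape(-1,3),r,M[:3,3],np.array(c["mtx"]),np.array(c["distortion"]))[0][:,0]
def snap(name,fn):
    s=get_state();im=get_image(name);cv2.imwrite(fn,cv2.cvtColor(im,cv2.COLOR_RGB2BGR));return pose(s),im
E
python3 - <<'E'
from h import *
print("knobtop(123)",tri([("scene",(267.8,256.4)),("side",(332.8,210.7))]))
print("plate top(69)",tri([("scene",(268.7,268.3)),("side",(331.5,225.4))]))
print("rim(110)",tri([("scene",(357.8,183)),("side",(238.2,160.8))]))
for n,uv,uv2 in [("cup",(303,222),(275,204)),("bottletop",(374,224),(303,152)),("jamtop",(272,197),(236,216)),("bowl",(348,267),(327,188))]: print(n,tri([("scene",uv),("side",uv2)]))
E
```

```text
knobtop(123) (array([ 0.5992, -0.227 ,  0.1241]), [np.float64(3.0805262562428903), np.float64(3.0805262562428912)])
plate top(69) (array([ 0.6   , -0.2274,  0.0665]), [np.float64(2.3376245962446633), np.float64(2.337624596244752)])
rim(110) (array([0.605 , 0.2379, 0.1088]), [np.float64(2.444698384730673), np.float64(2.4446983847307022)])
cup (array([ 0.5552, -0.0103,  0.0649]), [np.float64(6.12832044416377), np.float64(6.128320444164023)])
bottletop (array([0.7765, 0.0724, 0.1489]), [np.float64(2.266228909631941), np.float64(2.266228909632135)])
jamtop (array([0.3989, 0.0038, 0.0797]), [np.float64(3.1624256847670877), np.float64(3.1624256847671477)])
bowl (array([ 0.7774, -0.0521,  0.0512]), [np.float64(2.763534296838337), np.float64(2.763534296838281)])
```

Measured: knob top (0.599,-0.227,0.124) against 0.123 expected, plate top 0.0665 against 0.069, and rim (0.605,0.238,0.109) against 0.110. All are plausible and within reach. Next I move over the lids for a wrist view.

```bash
cat >> h.py <<'E'
def todo(goal,zdown=True):
    s=get_state();T=pose(s);d=T[:3,:3].T@(np.array(goal)-T[:3,3])*1e3
    # tilt error: rotation (tool frame) to make tool z point down
    z=T[:3,:3].T@np.array([0,0,-1.]); w=np.degrees(np.cross([0,0,1],z))
    print("clock",round(s["clock"],2),"pos",T[:3,3],"tool shift mm",d,"tilt fix deg",w,"F",np.array(s["contact_force"]),"width",s["width"])
E
python3 - <<'E'
from h import *
todo([0.600,-0.227,0.25])
todo([0.605,0.238,0.25])
E
```

```text
clock 0.15 pos [0.1773 0.5466 0.2306] tool shift mm [-640.7907 -605.3593  -18.6121] tilt fix deg [-0.0816 -0.0081  0.    ] F [ 1.106  -0.7626  0.1236] width 0.08563217809424668
clock 0.15 pos [0.1773 0.5466 0.2306] tool shift mm [-502.0258 -161.5193  -19.2251] tilt fix deg [-0.0816 -0.0081  0.    ] F [ 1.106  -0.7626  0.1236] width 0.08563217809424668
```

Emit:
drive_tool:
  targets: [0,0,0,-42,-13.5,-2,1,0,0,0,-42,-13.5,-2,1,0,0,0,-42,-13.5,-2,1,0,0,0,-42,-13.5,-2,1,0,0,0,-42,-13.5,-2,1,0,0,0,-42,-13.5,-2,1,0,0,0,-42,-13.5,-2,1,0,0,0,-42,-13.5,-2,1,0,0,0,-42,-13.5,-2,1,0,0,0,-42,-13.5,-1,1,0,0,0,-42,-13.5,0,1,0,0,0,-40,-13,0,1]
  grip_force: 50

```text
clock: 1.65
position: [0.6061, 0.2373, 0.2499]
ee_rot: [-0.0, 0.156, 0.988, -0.0]
contact_force: [1.0, -0.4, -0.4]
width: 0.0858
```

Emit:
drive_tool:
  targets: [0,0,0,0,0,0,1,0,0,0,0,0,0,1]

```text
clock: 1.9
position: [0.6045, 0.2385, 0.2497]
ee_rot: [-0.001, 0.156, 0.988, 0.0]
contact_force: [-0.2, -0.4, -0.7]
width: 0.0856
```

```bash
python3 - <<'E'
from h import *
T,im=snap("wrist","pics/w1.png"); np.save("T1.npy",T); todo([0.600,-0.227,0.25]); print(proj("wrist",[[.605,.238,.11]],T))
E
```

```text
clock 1.95 pos [0.6042 0.239  0.2501] tool shift mm [-139.6061 -444.5694   -0.1023] tilt fix deg [-0.0028 -0.0777  0.    ] F [-0.8318  0.182   0.1076] width 0.08541747086734619
[[279.388  195.8076]]
```

View pics/w1.png

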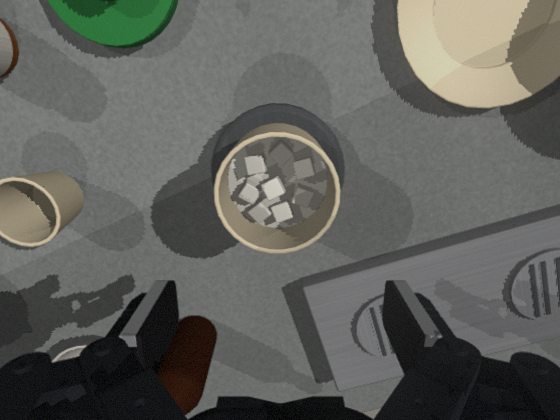

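The wrist view shows the canister mouth centred at about (278,192), with the rim spanning x 215–341 and y 132–252. I'll fit it.

```bash
python3 - <<'E'
from h import *
T=np.load("T1.npy");im=cv2.imread("pics/w1.png").astype(int)
b,g,r=im[...,0],im[...,1],im[...,2]
m=((r>165)&(r-b>22)).astype(np.uint8); m[:,:205]=0;m[:,350:]=0;m[:120]=0;m[262:]=0
# outermost rim pixel along rays
c0=np.array([278,192.]);pts=[]
for a in np.linspace(0,2*np.pi,180,endpoint=False):
    for rad in np.arange(75,45,-.5):
        p=c0+rad*np.array([np.cos(a),np.sin(a)])
        if m[int(round(p[1])),int(round(p[0]))]: pts.append(p);break
pts=np.array(pts);print(len(pts),cv2.fitEllipse(pts.astype(np.float32)))
from scipy.optimize import least_squares
P0=np.array([atz("wrist",p,.11,T) for p in pts])
for z in (.108,.11,.112):
    P=np.array([atz("wrist",p,z,T)[:2] for p in pts])
    q=least_squares(lambda v:np.hypot(*(P-v[:2]).T)-v[2],[.605,.238,.052],loss="soft_l1",f_scale=.001)
    print(z,q.x,np.abs(q.fun).mean())
E
```

```text
180 ((276.81707763671875, 192.00636291503906), (120.41374969482422, 124.57117462158203), 88.57267761230469)
0.108 [0.6045 0.2359 0.0515] 0.00027186958121378814
0.11 [0.604  0.2361 0.0512] 0.0002699637008751246
0.112 [0.6034 0.2363 0.0508] 0.00026805782038412374
```

Emit:
drive_tool:
  targets: [0,0,0,-12,-37,0,1,0,0,0,-12,-37,0,1,0,0,0,-12,-37,0,1,0,0,0,-12,-37,0,1,0,0,0,-12,-37,0,1,0,0,0,-12,-37,0,1,0,0,0,-12,-37,0,1,0,0,0,-12,-37,0,1,0,0,0,-12,-37,0,1,0,0,0,-12,-37,0,1,0,0,0,-10,-37,0,1,0,0,0,-9.5,-37.5,0,1]

```text
clock: 3.45
position: [0.6004, -0.2269, 0.2507]
ee_rot: [0.0, 0.155, 0.988, 0.0]
contact_force: [-0.5, 0.7, -0.7]
width: 0.0855
```

Emit:
drive_tool:
  targets: [0,0,0,0,0,0,1,0,0,0,0,0,0,1]

```text
clock: 3.7
position: [0.6005, -0.2259, 0.2505]
ee_rot: [-0.0, 0.156, 0.988, 0.001]
contact_force: [-0.0, 0.2, -0.1]
width: 0.0852
```

```bash
python3 - <<'E'
from h import *
T,im=snap("wrist","pics/w2.png"); np.save("T2.npy",T); todo([0.600,-0.227,0.25]); print(proj("wrist",[[.6,-.227,.123],[.6,-.227,.069]],T))
E
```

```text
clock 3.75 pos [ 0.6006 -0.2257  0.2505] tool shift mm [ 0.1262 -1.4227  0.4882] tilt fix deg [ 0.0556 -0.012   0.    ] F [-0.1254 -0.8473 -0.5172] width 0.08539700964475262
[[278.1092 198.9564]
 [278.2991 182.2844]]
```

View pics/w2.png

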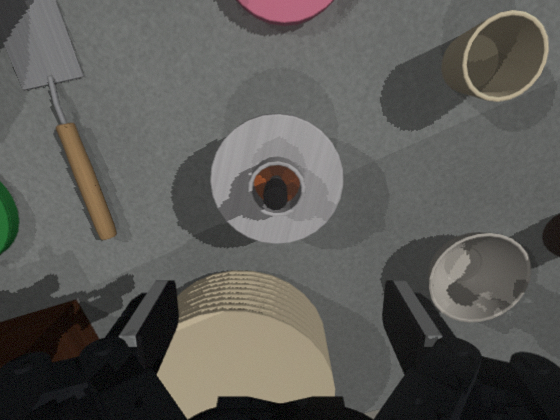

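The lids are centred at about (277,180). The collar is at (276,187) and the black knob at (275,193). A cream drum stands just beyond, around (245,340), so I need its clearance. I'll measure all of these.

```bash
python3 - <<'E'
from h import *
from scipy.optimize import least_squares
T=np.load("T2.npy");im0=cv2.imread("pics/w2.png");im=im0.astype(int)
cv2.imwrite("pics/w2c.png",cv2.resize(im0[105:255,200:355],(775,750)[:2],interpolation=cv2.INTER_CUBIC)[:600])
g=im.sum(2)/3
sp=im.max(2)-im.min(2)
def edge(c,r1,r0,n=180):
    out=[]
    for a in np.linspace(0,2*np.pi,n,endpoint=False):
        rr=np.arange(r0,r1,.5);xy=np.array(c)+rr[:,None]*np.array([np.cos(a),np.sin(a)])
        v=cv2.remap(g.astype(np.float32),xy[:,:1].astype(np.float32),xy[:,1:].astype(np.float32),1)[:,0]
        d=v[4:]-v[:-4];i=d.argmin(); 
        if d[i]<-25: out.append(xy[i+2])
    return np.array(out)
p=edge((277,179),76,56);print(len(p),cv2.fitEllipse(p.astype(np.float32)))
for z in (.067,.069):
    P=np.array([atz("wrist",q,z,T)[:2] for q in p])
    q=least_squares(lambda v:np.hypot(*(P-v[:2]).T)-v[2],[.6,-.227,.062],loss="soft_l1",f_scale=.001)
    print("plate",z,q.x,np.abs(q.fun).mean())
print("drum top", tri([("scene",(294,330)),("side",(398,212))]))
for uv in [(160,325),(245,302),(330,345)]: print(atz("wrist",uv,.10,T))
m=(g<60).astype(np.uint8);m[:150]=0;m[215:]=0;m[:,:255]=0;m[:,300:]=0
ys,xs=np.nonzero(m);print("dark",xs.mean(),ys.mean(),xs.min(),xs.max(),ys.min(),ys.max())
E
```

```text
174 ((276.5107116699219, 178.48968505859375), (128.94224548339844, 132.44882202148438), 89.90889739990234)
plate 0.067 [ 0.6    -0.2287  0.0619] 0.00017811689241926587
plate 0.069 [ 0.5995 -0.2286  0.0615] 0.0001770283503068759
drum top (array([ 0.8015, -0.3388,  0.0794]), [np.float64(1.105571393058523), np.float64(1.1055713930585582)])
[ 0.692  -0.3769  0.1   ]
[ 0.6935 -0.2904  0.1   ]
[ 0.7654 -0.2271  0.1   ]
dark 276.1498897869214 188.42321822189567 255 299 166 209
```

View pics/w2c.png

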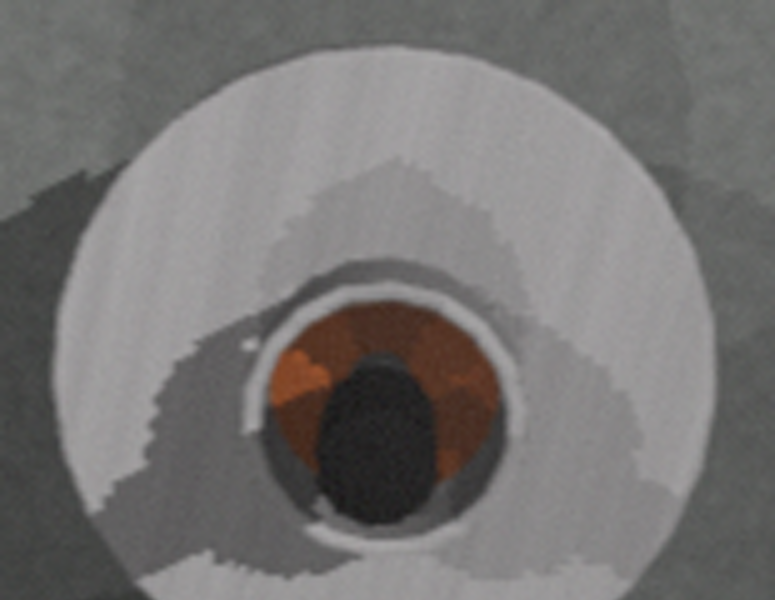

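The plate fits at (0.5997,-0.2287) with r 61.7 (62 expected), and the knob top agrees with it. The drum's top is at z≈0.08 and it stays more than 0.13 m away, so it is clear. I'll descend to just above the knob and look again.

Emit:
drive_tool:
  targets: [0,0,0,0,-1.5,14,1,0,0,0,0,-1.5,14,1,0,0,0,0,0,14,1,0,0,0,0,0,14,1,0,0,0,0,0,14,1,0,0,0,0,0,14,1,0,0,0,0,0,14,1,0,0,0,0,0,12,1,0,0,0,0,0,0,1,0,0,0,0,0,0,1]

```text
clock: 5.0
position: [0.6, -0.2305, 0.1407]
ee_rot: [0.0, 0.156, 0.988, -0.0]
contact_force: [-0.5, 0.5, 0.8]
width: 0.0853
```

```bash
python3 - <<'E'
from h import *
T,im=snap("wrist","pics/w3.png"); np.save("T3.npy",T); todo([0.5997,-0.2287,0.097]); print(proj("wrist",[[.5997,-.2287,.123],[.5997,-.2287,.093],[.5997,-.2287,.069],T[:3,3]],T))
E
```

```text
clock 5.05 pos [ 0.6002 -0.2306  0.1409] tool shift mm [ 1.0815  1.6424 43.9283] tilt fix deg [-0.0082  0.0796  0.    ] F [-0.3757  0.5251 -0.4345] width 0.0853839056202167
[[283.0029 260.8708]
 [282.562  237.3359]
 [282.288  222.7109]
 [279.7798 280.3451]]
```

View pics/w3.png

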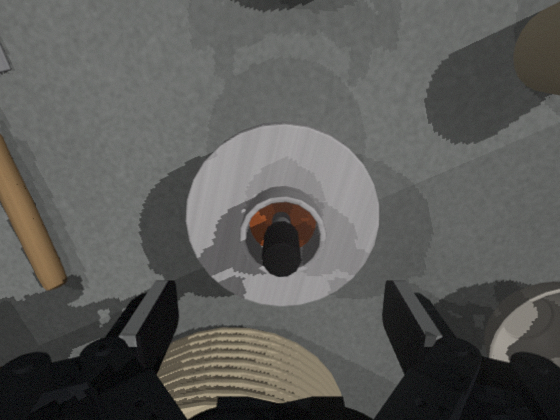

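The knob top is at (282,261), predicted (283,261), and the jaws are centred at 280.5. I descend onto the knob and close.

Emit:
drive_tool:
  targets: [0,0,0,0.5,0.5,10,1,0,0,0,0.5,0.5,10,1,0,0,0,0,0,10,1,0,0,0,0,0,9,1,0,0,0,0,0,4,1,0,0,0,0,0,0,1,0,0,0,0,0,0,1]

```text
clock: 5.92
position: [0.5993, -0.2292, 0.0976]
ee_rot: [0.0, 0.156, 0.988, -0.0]
contact_force: [-0.3, 0.7, 1.0]
width: 0.0854
```

```bash
python3 - <<'E'
from h import *
todo([0.5997,-0.2287,0.097]);T,im=snap("wrist","pics/w4.png");todo([0.5997,-0.2287,0.097]); print(proj("wrist",[[.5997,-.2287,.123],T[:3,3]],T))
snap("side","pics/s4.png")
b=cv2.imread("pics/s4.png");a=cv2.imread("pics/w4.png")
cv2.imwrite("pics/c4.png",np.hstack([cv2.resize(a[180:360,160:400],(400,300)),cv2.resize(b[165:255,270:390],(400,300),interpolation=cv2.INTER_CUBIC)]))
E
```

```text
clock 5.92 pos [ 0.5993 -0.2292  0.0976] tool shift mm [-0.1767  0.602   0.6225] tilt fix deg [-0.0008  0.0427  0.    ] F [-0.3351  0.7447  0.9864] width 0.08536226959992047
clock 5.97 pos [ 0.5994 -0.2292  0.0977] tool shift mm [-0.1336  0.6162  0.7147] tilt fix deg [-0.0028  0.0547  0.    ] F [0.6352 0.0332 0.0794] width 0.08537551505198658
[[281.3439 314.0538]
 [279.7795 280.3455]]
```

View pics/c4.png

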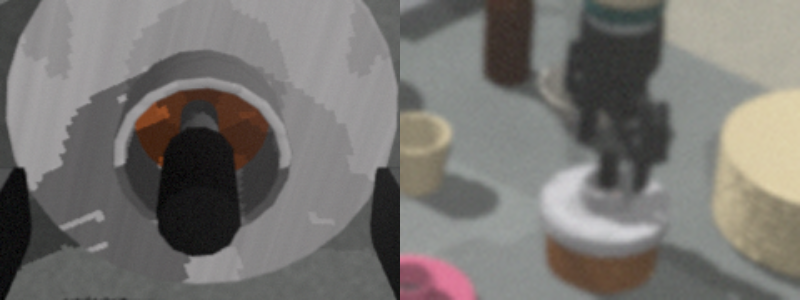

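The knob is centred between the jaws at x≈279.5. I close.

Emit:
drive_tool:
  targets: [0,0,0,0,0,0,0.5,0,0,0,0,0,0,0.3,0,0,0,0,0,0,0.2,0,0,0,0,0,0,0.1,0,0,0,0,0,0,0,0,0,0,0,0,0,0,0,0,0,0,0,0,0,0,0,0,0,0,0,0]
  grip_force: 60

```text
clock: 7.02
position: [0.5991, -0.2293, 0.0975]
ee_rot: [0.0, 0.156, 0.988, -0.0]
contact_force: [-0.2, -0.5, 3.3]
width: 0.0181
```

```bash
python3 - <<'E'
from h import *
todo([0.5997,-0.2287,0.097]);T,im=snap("wrist","pics/w5.png")
snap("side","pics/s5.png")
b=cv2.imread("pics/s5.png");a=cv2.imread("pics/w5.png")
cv2.imwrite("pics/c5.png",np.hstack([cv2.resize(a[180:360,160:400],(400,300)),cv2.resize(b[165:255,270:390],(400,300),interpolation=cv2.INTER_CUBIC)]))
E
```

```text
clock 7.03 pos [ 0.5991 -0.2293  0.0975] tool shift mm [-0.3574  0.7736  0.5484] tilt fix deg [-0.02   0.023  0.   ] F [-0.1596 -0.4597  3.2611] width 0.018148300390184457
```

View pics/c5.png

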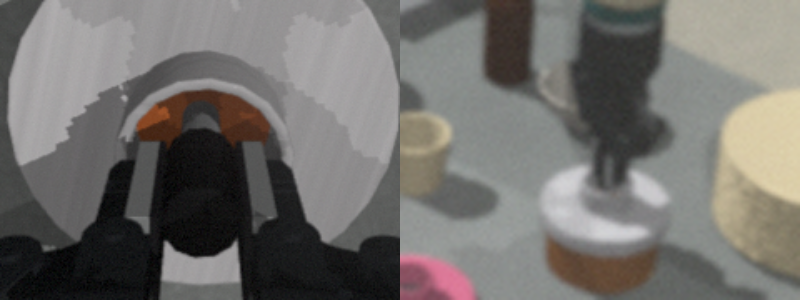

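Knob held (width 18 mm). Lift straight up, gently at first.

Emit:
drive_tool:
  targets: [0,0,0,0,0,-3,0,0,0,0,0,0,-5,0,0,0,0,0,0,-8,0,0,0,0,0,0,-12,0,0,0,0,0,0,-15,0,0,0,0,0,0,-15,0,0,0,0,0,0,-15,0,0,0,0,0,0,-15,0,0,0,0,0,0,-12,0,0,0,0,0,0,-8,0,0,0,0,0,0,-2,0,0,0,0,0,0,0,0]

```text
clock: 8.62
position: [0.5989, -0.229, 0.2069]
ee_rot: [-0.0, 0.156, 0.988, 0.0]
contact_force: [0.1, 0.5, -6.0]
width: 0.0181
```

```bash
python3 - <<'E'
from h import *
todo([0.604,0.2361,0.21]);T,im=snap("wrist","pics/w6.png");np.save("T6.npy",T)
snap("side","pics/s6.png")
b=cv2.imread("pics/s6.png");a=cv2.imread("pics/w6.png")
cv2.imwrite("pics/c6.png",np.hstack([cv2.resize(a[120:360,120:440],(400,300)),cv2.resize(b[125:245,270:430],(400,300),interpolation=cv2.INTER_CUBIC)]))
E
```

```text
clock 8.62 pos [ 0.5989 -0.229   0.2069] tool shift mm [138.6614 443.9483  -2.8823] tilt fix deg [ 0.0119 -0.0409  0.    ] F [ 0.1496  0.5265 -6.018 ] width 0.01813983490591666
```

View pics/c6.png

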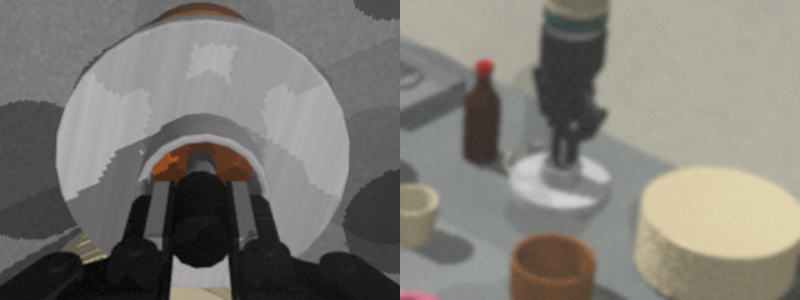

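The pair hangs level on the knob, the stand below is empty, and the bottle is clear. I transfer at height, with lid bottoms around 0.158 against rim 0.11.

Emit:
drive_tool:
  targets: [0,0,0,1.9,6.2,0,0,0,0,0,3.9,12.3,0,0,0,0,0,5.8,18.5,0,0,0,0,0,6.45,20.55,0,0,0,0,0,6.45,20.55,0,0,0,0,0,6.45,20.55,0,0,0,0,0,6.45,20.55,0,0,0,0,0,6.45,20.55,0,0,0,0,0,6.45,20.55,0,0,0,0,0,6.45,20.55,0,0,0,0,0,6.45,20.55,0,0,0,0,0,6.45,20.55,0,0]

```text
clock: 10.22
position: [0.6014, 0.005, 0.2073]
ee_rot: [0.0, 0.156, 0.988, 0.0]
contact_force: [-0.0, -0.3, -4.6]
width: 0.0181
```

Emit:
drive_tool:
  targets: [0,0,0,6.45,20.55,0,0,0,0,0,6.45,20.55,0,0,0,0,0,6.45,20.55,0,0,0,0,0,6.45,20.55,0,0,0,0,0,6.45,20.55,0,0,0,0,0,6.45,20.55,0,0,0,0,0,6.45,20.55,0,0,0,0,0,6.45,20.55,0,0,0,0,0,6.45,20.55,0,0,0,0,0,5.8,18.5,0,0,0,0,0,3.9,12.3,0,0,0,0,0,1.9,6.2,0,0]

```text
clock: 11.72
position: [0.6035, 0.2369, 0.2072]
ee_rot: [-0.0, 0.156, 0.988, -0.0]
contact_force: [0.0, 0.6, -3.8]
width: 0.0181
```

Emit:
drive_tool:
  targets: [0,0,0,0,0,0,0,0,0,0,0,0,0,0]

```text
clock: 11.98
position: [0.6036, 0.2354, 0.2073]
ee_rot: [0.0, 0.157, 0.988, -0.0]
contact_force: [0.8, 0.2, -5.7]
width: 0.0177
```

```bash
python3 - <<'E'
from h import *
todo([0.6033,0.2363,0.147]);T,im=snap("wrist","pics/w7.png");np.save("T7.npy",T)
snap("side","pics/s7.png");snap("scene","pics/k7.png");todo([0.6033,0.2363,0.147])
b=cv2.imread("pics/s7.png");a=cv2.imread("pics/w7.png");k=cv2.imread("pics/k7.png")
f=lambda i,x,y:cv2.resize(i[y-60:y+60,x-80:x+80],(400,300),interpolation=cv2.INTER_CUBIC)
cv2.imwrite("pics/c7.png",np.vstack([np.hstack([cv2.resize(a[120:360,120:440],(400,300)),f(b,238,160)]),np.hstack([f(k,356,180),cv2.resize(a,(400,300))])]))
E
```

```text
clock 11.97 pos [0.6036 0.2354 0.2073] tool shift mm [ 0.5867  0.761  60.295 ] tilt fix deg [-0.0341  0.0065  0.    ] F [ 0.8462  0.163  -5.654 ] width 0.01773077405657679
clock 12.12 pos [0.6037 0.2355 0.2074] tool shift mm [ 0.603   0.6395 60.3905] tilt fix deg [-0.0065  0.0082  0.    ] F [-0.2879  0.2242 -4.6606] width 0.017860870094004926
```

View pics/c7.png

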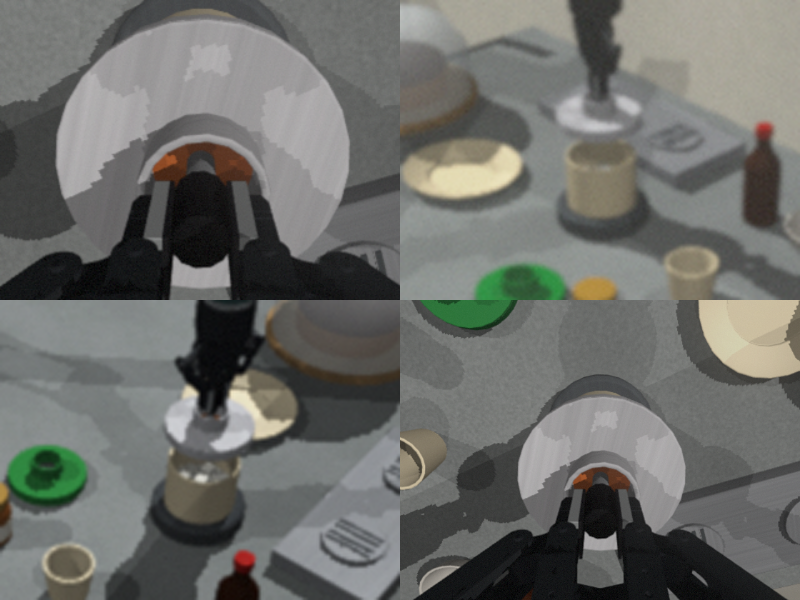

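The pair is level and centred above the canister in both fixed views. I apply a small correction and lower to just above the mouth.

Emit:
drive_tool:
  targets: [0,0,0,0.3,0.4,4,0,0,0,0,0.3,0.3,8,0,0,0,0,0,0,10,0,0,0,0,0,0,10,0,0,0,0,0,0,8,0,0,0,0,0,0,4,0,0,0,0,0,0,0,0]

```text
clock: 13.0
position: [0.6031, 0.237, 0.163]
ee_rot: [-0.0, 0.156, 0.988, -0.0]
contact_force: [0.3, -1.0, -4.5]
width: 0.0181
```

```bash
python3 - <<'E'
from h import *
todo([0.6033,0.2363,0.1475])
snap("side","pics/s8.png");snap("scene","pics/k8.png");todo([0.6033,0.2363,0.1475])
b=cv2.imread("pics/s8.png");k=cv2.imread("pics/k8.png")
f=lambda i,x,y:cv2.resize(i[y-30:y+30,x-40:x+40],(400,300),interpolation=cv2.INTER_CUBIC)
cv2.imwrite("pics/c8.png",np.hstack([f(b,238,160),f(k,356,180)]))
E
```

```text
clock 13.0 pos [0.6031 0.237  0.163 ] tool shift mm [-0.3955 -0.5814 15.4769] tilt fix deg [-0.0129 -0.0261  0.    ] F [ 0.2696 -0.9712 -4.4766] width 0.018063579771429323
clock 13.1 pos [0.6035 0.2371 0.1636] tool shift mm [-0.0634 -0.8136 16.1483] tilt fix deg [ 0.0267  0.035  -0.    ] F [ 0.6983 -0.0668 -5.6508] width 0.018111366350681606
```

View pics/c8.png

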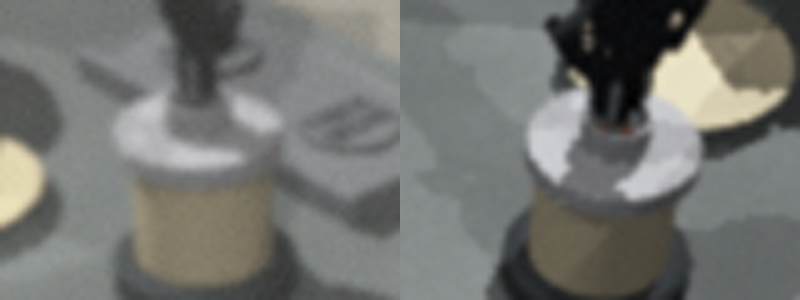

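```bash
python3 - <<'E'
from h import *
th=np.linspace(0,2*np.pi,72,endpoint=False)
C=lambda x,y,z,r:np.c_[x+r*np.cos(th),y+r*np.sin(th),0*th+z]
S=6
out=[]
for n,f0,f1,(cx,cy) in [("side","pics/side0.png","pics/s8.png",(238,165)),("scene","pics/scene0.png","pics/k8.png",(356,185))]:
    for f in (f0,f1):
        im=cv2.imread(f);x0,y0=cx-33,cy-25
        c=cv2.resize(im[y0:y0+50,x0:x0+66],None,fx=S,fy=S,interpolation=cv2.INTER_CUBIC)
        def dr(P,col):
            for u,v in proj(n,P): cv2.circle(c,(int((u-x0+.5)*S),int((v-y0+.5)*S)),1,col,-1)
        if f==f0: dr(C(.604,.2361,.11,.052),(0,0,255)); dr(C(.605,.238,.11,.052),(0,255,0))
        else: dr(C(.604,.2361,.163-.028,.062),(0,0,255)); dr(C(.605,.238,.163-.028,.062),(0,255,0))
        out.append(c)
cv2.imwrite("pics/c9.png",np.vstack([np.hstack(out[:2]),np.hstack(out[2:])]))
E
```

```text
(no output)
```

View pics/c9.png

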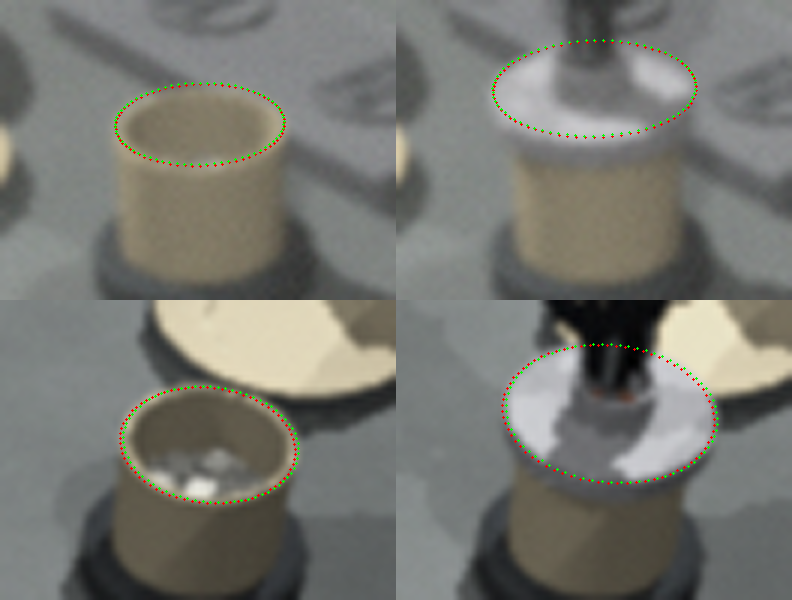

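The projected circles at the measured centre match both the rim (before) and the plate (now) in both fixed views, to about 1 mm. I lower slowly.

Emit:
drive_tool:
  targets: [0,0,0,0,0,1.5,0,0,0,0,0,0,1.5,0,0,0,0,0,0,1.5,0,0,0,0,0,0,1.5,0,0,0,0,0,0,1.5,0,0,0,0,0,0,1,0,0,0,0,0,0,0,0]

```text
clock: 13.98
position: [0.6032, 0.237, 0.1547]
ee_rot: [-0.0, 0.156, 0.988, -0.0]
contact_force: [0.2, -0.1, -5.1]
width: 0.0181
```

Emit:
drive_tool:
  targets: [0,0,0,0,0,1,0,0,0,0,0,0,1,0,0,0,0,0,0,1,0,0,0,0,0,0,1,0,0,0,0,0,0,0,0]

```text
clock: 14.6
position: [0.6031, 0.237, 0.1507]
ee_rot: [-0.0, 0.156, 0.988, -0.0]
contact_force: [-0.4, -0.0, -5.3]
width: 0.0185
```

Emit:
drive_tool:
  targets: [0,0,0,0,0,0.8,0,0,0,0,0,0,0.8,0,0,0,0,0,0,0.8,0,0,0,0,0,0,0,0]

```text
clock: 15.1
position: [0.6032, 0.237, 0.1483]
ee_rot: [-0.0, 0.156, 0.988, 0.0]
contact_force: [0.9, 0.3, -4.5]
width: 0.0181
```

```bash
python3 - <<'E'
from h import *
todo([0.6033,0.2363,0.1475])
E
```

```text
clock 15.1 pos [0.6032 0.237  0.1483] tool shift mm [-0.3587 -0.6191  0.804 ] tilt fix deg [-0.0002 -0.0102  0.    ] F [ 0.9211  0.2569 -4.5   ] width 0.018102188879653616
```

Emit:
drive_tool:
  targets: [0,0,0,0,0,0.5,0,0,0,0,0,0,0.3,0,0,0,0,0,0,0,0]

```text
clock: 15.48
position: [0.6032, 0.237, 0.1477]
ee_rot: [0.0, 0.156, 0.988, 0.0]
contact_force: [-0.6, -0.6, -4.1]
width: 0.018
```

Emit:
drive_tool:
  targets: [0,0,0,0,0,0.3,0,0,0,0,0,0,0.2,0,0,0,0,0,0,0,0]

```text
clock: 15.85
position: [0.6032, 0.2371, 0.1476]
ee_rot: [0.0, 0.156, 0.988, 0.0]
contact_force: [-1.1, 0.1, -0.9]
width: 0.0183
```

Touchdown at TCP z≈0.1476, as predicted. I press slightly more to make sure it sits flat.

Emit:
drive_tool:
  targets: [0,0,0,0,0,0.3,0,0,0,0,0,0,0,0]

```text
clock: 16.1
position: [0.6033, 0.2371, 0.1475]
ee_rot: [0.0, 0.156, 0.988, 0.0]
contact_force: [-2.1, -0.5, 3.2]
width: 0.0181
```

```bash
python3 - <<'E'
from h import *
todo([0.6033,0.2363,0.1475]); s=get_state();print(s["moment"])
snap("side","pics/s9.png");snap("scene","pics/k9.png");todo([0.6033,0.2363,0.1475])
b=cv2.imread("pics/s9.png");k=cv2.imread("pics/k9.png")
f=lambda i,x,y:cv2.resize(i[y-30:y+30,x-40:x+40],(400,300),interpolation=cv2.INTER_CUBIC)
cv2.imwrite("pics/c10.png",np.hstack([f(b,238,165),f(k,356,185)]))
E
```

```text
clock 16.1 pos [0.6033 0.2371 0.1475] tool shift mm [-0.249  -0.7306  0.014 ] tilt fix deg [ 0.0258  0.0297 -0.    ] F [-2.0506 -0.4519  3.2176] width 0.01814898283553696
[-0.1745  0.3424  0.028 ]
clock 16.2 pos [0.6033 0.2371 0.1476] tool shift mm [-0.2398 -0.7325  0.0664] tilt fix deg [ 0.0301  0.0322 -0.    ] F [-2.3758 -0.6986  3.6711] width 0.017767597627722093
```

View pics/c10.png

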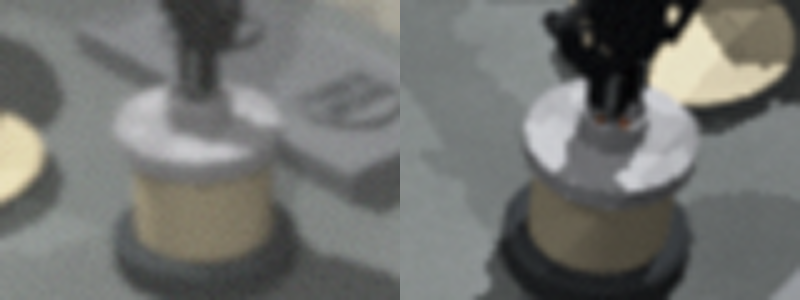

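The pair sits level and low on the rim with a light press. I let go of the knob.

Emit:
drive_tool:
  targets: [0,0,0,0,0,0,0.3,0,0,0,0,0,0,0.5,0,0,0,0,0,0,1,0,0,0,0,0,0,1,0,0,0,0,0,0,1,0,0,0,0,0,0,1,0,0,0,0,0,0,1]

```text
clock: 17.08
position: [0.6032, 0.237, 0.1468]
ee_rot: [0.0, 0.156, 0.988, 0.0]
contact_force: [-0.5, -0.1, 0.4]
width: 0.0854
```

```bash
python3 - <<'E'
from h import *
todo([0.6033,0.2363,0.1475]); T,im=snap("wrist","pics/w11.png");np.save("T11.npy",T);todo([0.6033,0.2363,0.1475])
snap("side","pics/s11.png");snap("scene","pics/k11.png")
b=cv2.imread("pics/s11.png");k=cv2.imread("pics/k11.png");a=cv2.imread("pics/w11.png")
f=lambda i,x,y:cv2.resize(i[y-30:y+30,x-40:x+40],(400,300),interpolation=cv2.INTER_CUBIC)
cv2.imwrite("pics/c11.png",np.vstack([np.hstack([f(b,238,165),f(k,356,185)]),np.hstack([cv2.resize(a,(400,300)),cv2.resize(a[180:360,160:400],(400,300))])]))
E
```

```text
clock 17.07 pos [0.6032 0.237  0.1468] tool shift mm [-0.2903 -0.6718 -0.6873] tilt fix deg [ 0.0071  0.0023 -0.    ] F [-0.4775 -0.1174  0.4185] width 0.08542155385874536
clock 17.12 pos [0.6032 0.237  0.1468] tool shift mm [-0.2816 -0.6553 -0.6689] tilt fix deg [ 0.0059  0.0027 -0.    ] F [ 0.304  -0.3034  0.4229] width 0.08535613932794316
```

View pics/c11.png

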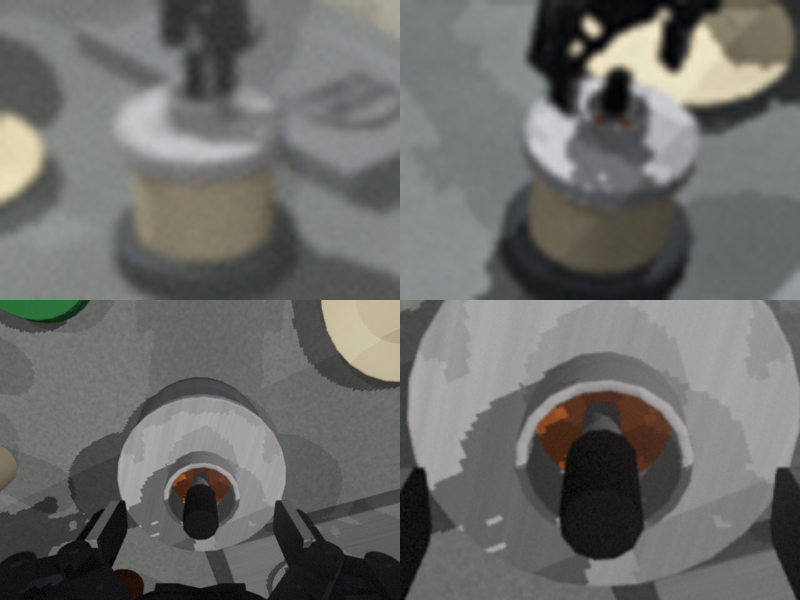

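```bash
python3 - <<'E'
from h import *
T=np.eye(4)
for y,zs in ((.0427,(0,-.013)),(.009,(0.013,0,-.003))):
  for x in (.011,-.011):
    for z in zs: print(x,y,z,proj("wrist",[[x,y,z]],T))
from scipy.optimize import least_squares
T=np.load("T11.npy");im=cv2.imread("pics/w11.png");g=im.mean(2).astype(np.float32)
def edge(c,r0,r1,angs,th=15):
    out=[]
    for a in angs:
        rr=np.arange(r0,r1,.5);xy=(np.array(c)+rr[:,None]*np.array([np.cos(a),np.sin(a)])).astype(np.float32)
        v=cv2.remap(g,xy[:,:1],xy[:,1:],1)[:,0];d=v[4:]-v[:-4];i=d.argmin()
        if d[i]<-th: out.append(xy[i+2])
    return np.array(out)
p=edge((281,238),105,135,np.radians(np.arange(-190,10,2)))
P=np.array([atz("wrist",q,.119,T)[:2] for q in p])
q=least_squares(lambda v:np.hypot(*(P-v[:2]).T)-v[2],[.604,.236,.062],loss="soft_l1",f_scale=.001)
print(len(p),q.x,np.abs(q.fun).mean(), T[:3,:3].T@(np.r_[q.x[:2],.119]-T[:3,3])*1e3)
cv2.imwrite("pics/w11c.png",cv2.resize(im[210:340,200:370],(765,585),interpolation=cv2.INTER_CUBIC))
E
```

```text
0.011 0.0427 0 [[376.5008 258.2378]]
0.011 0.0427 -0.013 [[384.6932 272.4524]]
-0.011 0.0427 0 [[372.4895 301.5124]]
-0.011 0.0427 -0.013 [[380.0013 318.5994]]
0.011 0.009 0.013 [[298.6629 246.11  ]]
0.011 0.009 0 [[300.1335 258.2532]]
0.011 0.009 -0.003 [[300.5061 261.3293]]
-0.011 0.009 0.013 [[297.9606 286.8125]]
-0.011 0.009 0 [[299.3195 301.4963]]
-0.011 0.009 -0.003 [[299.6626 305.203 ]]
100 [0.6024 0.2385 0.0609] 0.0004913064071244037 [ 1.2122  1.1431 27.8129]
```

View pics/w11c.png

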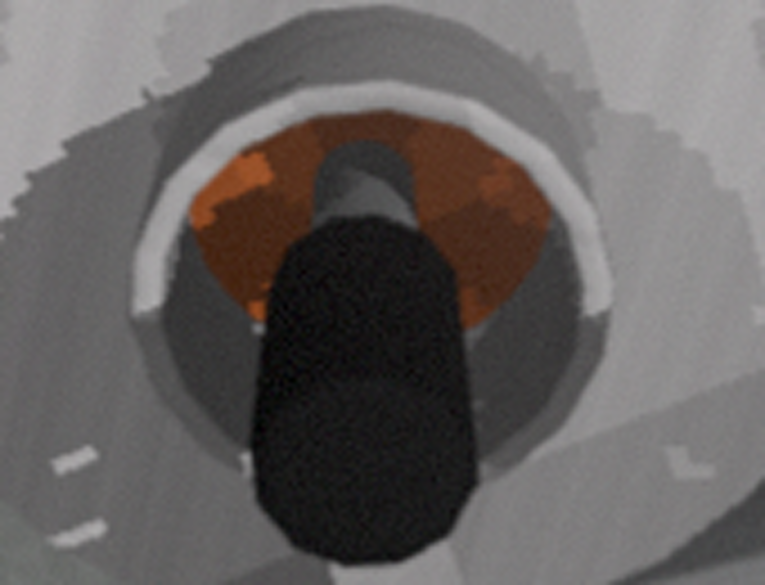

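Collar centre x is 282.4, and the jaw-centred knob reads 281.1, so the collar sits about 0.6 mm to tool +y. Open fingertips appear where a 13 mm set-back predicts, so with a 50 mm opening the tips stay about 4 mm behind the nominal TCP. I descend around the collar to TCP z≈0.119.

Emit:
drive_tool:
  targets: [0,0,0,0.5,0.6,3,1,0,0,0,0,0,5,1,0,0,0,0,0,6,1,0,0,0,0,0,6,1,0,0,0,0,0,5,1,0,0,0,0,0,3,1,0,0,0,0,0,0,1,0,0,0,0,0,0,1]

```text
clock: 18.23
position: [0.6031, 0.2378, 0.119]
ee_rot: [0.0, 0.156, 0.988, 0.0]
contact_force: [0.3, 0.3, -1.0]
width: 0.0855
```

```bash
python3 - <<'E'
from h import *
todo([0.6033,0.2363,0.119]); T,im=snap("wrist","pics/w12.png");np.save("T12.npy",T);todo([0.6033,0.2363,0.119])
snap("side","pics/s12.png")
b=cv2.imread("pics/s12.png");a=cv2.imread("pics/w12.png")
f=lambda i,x,y:cv2.resize(i[y-30:y+30,x-40:x+40],(400,300),interpolation=cv2.INTER_CUBIC)
cv2.imwrite("pics/c12.png",np.hstack([f(b,238,165),cv2.resize(a[210:390,160:400],(400,300))]))
E
```

```text
clock 18.23 pos [0.6031 0.2378 0.119 ] tool shift mm [-0.6724 -1.3193  0.0001] tilt fix deg [ 0.0157  0.0172 -0.    ] F [ 0.3366  0.3077 -1.0262] width 0.08549415148001092
clock 18.27 pos [0.6031 0.2378 0.1191] tool shift mm [-0.6122 -1.3667  0.1098] tilt fix deg [ 0.0236  0.0288 -0.    ] F [ 0.0762 -0.0456  0.2313] width 0.08508861463899428
```

View pics/c12.png

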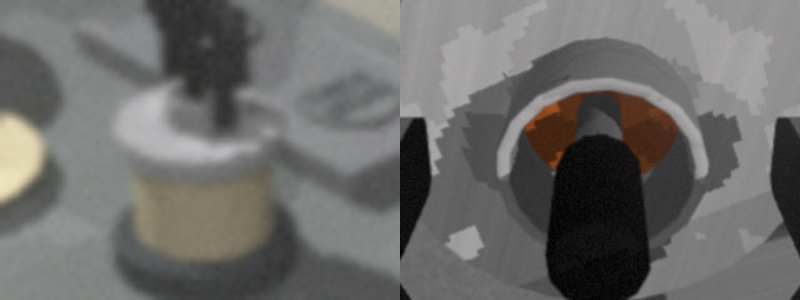

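The collar is centred within about 0.4 mm. I nudge 0.3 mm and close on it gently.

Emit:
drive_tool:
  targets: [0,0,0,0,0.3,0,0.85,0,0,0,0,0,0,0.75,0,0,0,0,0,0,0.68,0,0,0,0,0,0,0.64,0,0,0,0,0,0,0.61,0,0,0,0,0,0,0.61]
  grip_force: 40

```text
clock: 19.08
position: [0.603, 0.238, 0.1188]
ee_rot: [-0.0, 0.156, 0.988, 0.0]
contact_force: [0.2, -0.8, -0.0]
width: 0.0521
```

Emit:
drive_tool:
  targets: [0,0,0,0,0,0,0.59,0,0,0,0,0,0,0.57,0,0,0,0,0,0,0.5,0,0,0,0,0,0,0.3,0,0,0,0,0,0,0,0,0,0,0,0,0,0]

```text
clock: 19.82
position: [0.6031, 0.238, 0.1192]
ee_rot: [0.0, 0.156, 0.988, 0.0]
contact_force: [-1.1, -0.7, 4.8]
width: 0.049
```

```bash
python3 - <<'E'
from h import *
todo([0.6033,0.2363,0.119]); T,im=snap("wrist","pics/w13.png");np.save("T13.npy",T);todo([0.6033,0.2363,0.119])
snap("side","pics/s13.png")
b=cv2.imread("pics/s13.png");a=cv2.imread("pics/w13.png")
f=lambda i,x,y:cv2.resize(i[y-30:y+30,x-40:x+40],(400,300),interpolation=cv2.INTER_CUBIC)
cv2.imwrite("pics/c13.png",np.hstack([f(b,238,165),cv2.resize(a[210:390,160:400],(400,300))]))
E
```

```text
clock 19.82 pos [0.6031 0.238  0.1192] tool shift mm [-0.7447 -1.596   0.218 ] tilt fix deg [ 0.0165  0.0167 -0.    ] F [-1.1344 -0.7497  4.752 ] width 0.049030727221397126
clock 19.88 pos [0.6031 0.2381 0.1192] tool shift mm [-0.7881 -1.6198  0.2243] tilt fix deg [ 0.0181  0.0153 -0.    ] F [-1.7341 -0.3953  5.6328] width 0.04912375250908772
```

View pics/c13.png

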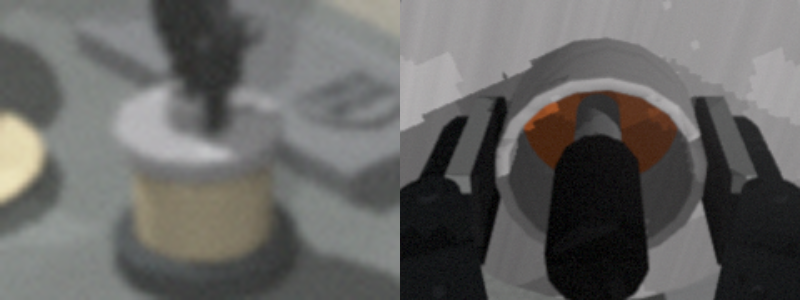

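Gripped the collar (49 mm). I lift straight up slowly at first and check that the inner lid stays.

Emit:
drive_tool:
  targets: [0,0,0,0,0,-0.5,0,0,0,0,0,0,-1,0,0,0,0,0,0,-1.5,0,0,0,0,0,0,-2,0,0,0,0,0,0,-3,0,0,0,0,0,0,-4,0,0,0,0,0,0,-4,0,0,0,0,0,0,-3,0,0,0,0,0,0,-1,0,0,0,0,0,0,0,0]

```text
clock: 21.18
position: [0.603, 0.238, 0.1389]
ee_rot: [0.0, 0.156, 0.988, 0.0]
contact_force: [-0.0, 0.8, -2.4]
width: 0.0493
```

```bash
python3 - <<'E'
from h import *
todo([0.6033,0.2363,0.239]); T,im=snap("wrist","pics/w14.png");snap("side","pics/s14.png");snap("scene","pics/k14.png")
b=cv2.imread("pics/s14.png");a=cv2.imread("pics/w14.png");k=cv2.imread("pics/k14.png")
f=lambda i,x,y:cv2.resize(i[y-30:y+30,x-40:x+40],(400,300),interpolation=cv2.INTER_CUBIC)
cv2.imwrite("pics/c14.png",np.vstack([np.hstack([f(b,238,160),f(k,356,180)]),np.hstack([cv2.resize(a[210:390,160:400],(400,300)),cv2.resize(a,(400,300))])]))
E
```

```text
clock 21.18 pos [0.603  0.238  0.1389] tool shift mm [  -0.8036   -1.5239 -100.1064] tilt fix deg [ 0.0065  0.0058 -0.    ] F [-0.0469  0.7527 -2.4431] width 0.04934474424099206
```

View pics/c14.png

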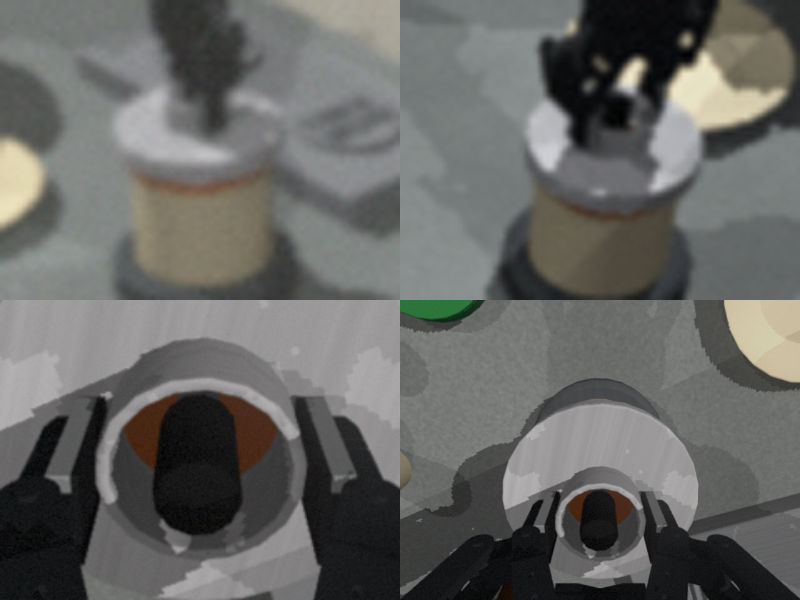

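The orange flange stays on the rim (band visible under the skirt), and the outer lid rises alone and level, with force about equal to its weight. I continue the remaining 100 mm.

Emit:
drive_tool:
  targets: [0,0,0,0,0,-3,0,0,0,0,0,0,-7,0,0,0,0,0,0,-10,0,0,0,0,0,0,-12,0,0,0,0,0,0,-12,0,0,0,0,0,0,-12,0,0,0,0,0,0,-12,0,0,0,0,0,0,-12,0,0,0,0,0,0,-10,0,0,0,0,0,0,-7,0,0,0,0,0,0,-3,0,0,0,0,0,0,0,0]

```text
clock: 22.82
position: [0.603, 0.238, 0.2388]
ee_rot: [-0.0, 0.156, 0.988, 0.0]
contact_force: [0.6, -0.7, -0.9]
width: 0.0491
```

Emit:
drive_tool:
  targets: [0,0,0,0,0,0,0,0,0,0,0,0,0,0,0,0,0,0,0,0,0]

```text
clock: 23.2
position: [0.6029, 0.238, 0.2386]
ee_rot: [-0.0, 0.156, 0.988, -0.0]
contact_force: [-0.2, 0.5, -2.4]
width: 0.0493
```

```bash
python3 - <<'E'
from h import *
todo([0.6033,0.2371,0.239]); T,im=snap("wrist","pics/w15.png");np.save("T15.npy",T);snap("side","pics/s15.png");snap("scene","pics/k15.png")
b=cv2.imread("pics/s15.png");a=cv2.imread("pics/w15.png");k=cv2.imread("pics/k15.png")
f=lambda i,x,y:cv2.resize(i[y-45:y+45,x-60:x+60],(400,300),interpolation=cv2.INTER_CUBIC)
cv2.imwrite("pics/c15.png",np.vstack([np.hstack([f(b,238,145),f(k,356,165)]),np.hstack([cv2.resize(a,(400,300)),cv2.resize(k,(400,300))])]))
th=np.linspace(0,2*np.pi,72,endpoint=False)
C=lambda x,y,z,r:np.c_[x+r*np.cos(th),y+r*np.sin(th),0*th+z]
o=[]
for n,im,(cx,cy) in (("side",b,(238,145)),("scene",k,(356,165))):
    x0,y0=cx-33,cy-37;c=cv2.resize(im[y0:y0+75,x0:x0+66],None,fx=6,fy=6,interpolation=cv2.INTER_CUBIC)
    for P,col in ((C(.6035,.2368,.115,.055),(0,255,0)),(C(.6035,.2368,.239,.062),(0,0,255))):
        for u,v in proj(n,P): cv2.circle(c,(int((u-x0+.5)*6),int((v-y0+.5)*6)),1,col,-1)
    o.append(c)
cv2.imwrite("pics/c16.png",np.hstack(o))
E
```

```text
clock 23.2 pos [0.6029 0.238  0.2386] tool shift mm [-0.6306 -0.741  -0.435 ] tilt fix deg [-0.0088 -0.0216  0.    ] F [-0.1929  0.5135 -2.4162] width 0.04933104335434628
```

View pics/c15.png

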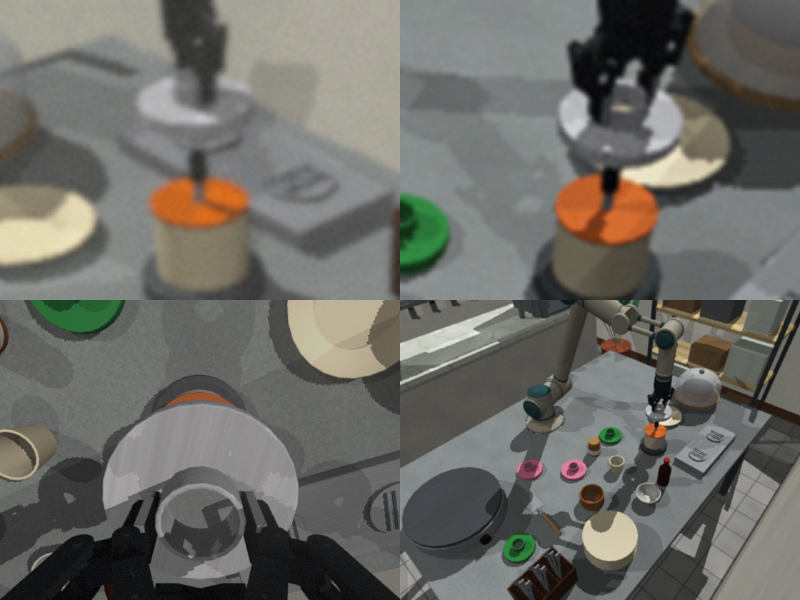

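View pics/c16.png

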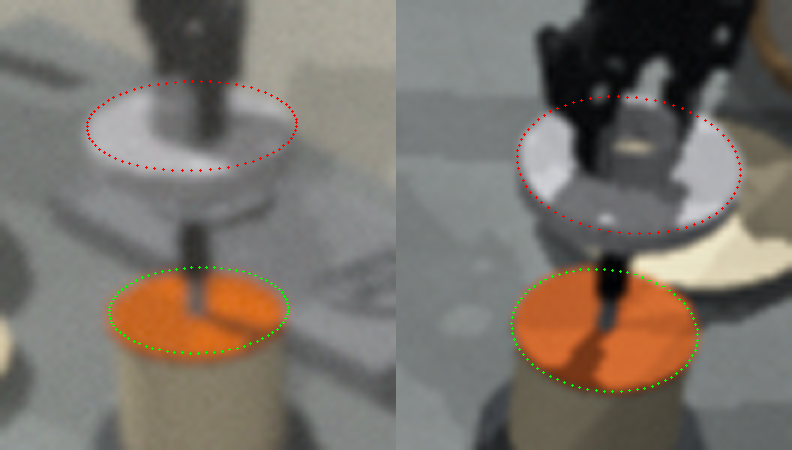

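Both overlays agree. The orange flange's top lies at z≈0.115, centred and level on the rim. The outer lid is level at plate top ≈0.239, directly above, and the other objects are unmoved. I hand in.

```bash
python3 -c "
from rig import *
print(sign_off()); s=get_state(); print(s['clock'],s['position'],s['width'])"
```

```text
the job is handed in; nothing more can be done
None
the job is handed in; nothing more can be done
```

The pair of lids is on the sugar-cube canister, and I signed off with the arm still holding the outer lid level about 12 cm above where it sat, right over the canister. It took about 23 s of the 64 s allowed; no verdict is reported.

**What I did:** I picked up the pair by the black knob and lowered it slowly onto the canister. It touched down at the expected height (TCP z≈0.1476), and the press after contact was about 8–9 N. I then let go of the knob, re-centred on the collar by 0.6 and then 0.3 mm, gripped it at 40 N, and lifted the metal lid straight up by 120 mm.

**Last checks:**
- **Inner lid:** drawn at the seated height (flange top 0.115), its outline matches both fixed views within about 1 pixel (3 mm), so it is centred and flat on the rim.
- **Outer lid:** the tool's measured tilt is about 0.02°, and the plate top is at about 0.239 m, directly above. The downward force of roughly 2 N fits the lid's own weight of 1.8 N, so it carries nothing else. The collar is held at 49 mm.
- **Other objects:** they look unmoved by eye. I did not measure them again.

**What disagreed:** the fixed cameras and the wrist camera differed by 1.5–2 mm in y. I used the wrist values, because the knob was centred between the open jaws at that position. A plate fit just after release gave a radius 1 mm too small, so I judged the collar centring from its own outline as well.

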